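# Prop the bench bin's lid on its notched stay and put the tape measure away

### The arm

A 7-joint arm with a two-finger parallel gripper is mounted at the origin on a cart in front of the work surface, level with it; the furniture and walls round the work are solid. World frame = base frame: x ahead of the robot, y to its left, z up, the work surface at z = 0. Lengths are in m, angles in rad, forces in N, time in s.
With the tool pointing down it reaches from about 0.425 to 0.925 m from the base axis. Payload 6.8 kg.
Tool frame: the origin (TCP) lies between the finger pads; the fingertips stand finger_overhang ahead of it and the grasp point (between the pads) lies 6 mm ahead of it (finger_overhang is the distance from the TCP to the fingertips, in m); z points along the fingers, y is the line along which they close (so a half turn about z gives the same grasp; the last joint's range is limited). The gripper opens to 85 mm and grips with 20 to 120 N. Pads are 22 mm wide; open, the fingers measure 114 mm over their backs; the gripper's body (76 mm by 85 mm) begins 54 mm behind the grasp point. The pads swing forward as they close: fully open they stand 13 mm farther back than shut.
Start: joints at [1.112, 0.477, 0.022, 1.555, -0.011, 1.109, -0.083], TCP at [0.232, -0.634, 0.256] pointing down, gripper open.
Joint ranges: [-2.96, 2.96], [-0.34, 2.1], [-1.41, 1.46], [0.24, 2.44], [-1.37, 4.51], [0.17, 1.92], [-2.96, 2.96]. Speed limits (rad/s): [2.39, 2.39, 3.14, 3.14, 3.14, 3.14, 3.14].

### API

Orientations are given as a unit quaternion [w, x, y, z].
In Python, from station import * gives the robot as it stands.
- The arm moves only by the tool drive_tool, never from a script. Its argument "increments" is a list of rows, each an object of numbers: "claw": the finger opening in m, from 0 to 0.0854; "dx", "dy", "dz": the shift along the tool's x, y, z in m; "wx", "wy", "wz": the turn, a rotation vector about the tool's x, y, z in degrees. A call has 1 to 20 rows; each row shifts and turns the commanded pose from where the row before left it, along the tool's axes as they then stand; what a row does not reach is not made up. A row lasts 1/8 s, in which the tool goes at most 62.5 mm and 10.7 degrees, less where a joint would pass 70% of its speed; a pose out of reach is approached as far as the arm can. A call with a gripper value outside its range is refused whole. The fingers move at their own pace and stop on an object; "newtons" is the grip in N (left out, the last holds). Time passes only in rows, so rows that do not move let the fingers close. It gives the time, the measured TCP pose, the force, the opening and the grip force at its end, in the units of the state.
- get_obs(): the state, without advancing time (a new reading comes with each control period).
- read_camera(name): name is "scene" or "top" or "wrist"; returns (picture, depth): 420x560x3 uint8, red, green, blue; 420x560 float32, m along the optical axis (not along the pixel's ray), 0 where there is no reading.
- calibration(name): a dict with "intrinsics" (3x3 intrinsics, pixels), "k1" (the pictures are not rectified: a ray, as slopes to the right and down, at radius r is drawn at 1 + k1 r^2 times it, then the intrinsics apply), "R" (3x3) and "t" (3): a world point X has camera coordinates R X + t; the wrist camera has in their place "mount" (4x4, takes a point from camera to tool coordinates, whose origin is the TCP and whose axes are the flange's). Camera axes: x right, y down, z forward; pixel columns grow to the right and rows downward; lengths in m; the calibration is good to about 2 mm. A picture is of the moment at which its call begins: read the wrist's pose just before it. calibration takes no time and is no camera call.
- hand_in(): hands the job in; it is judged then, once.
The state is a dict: "t": time; "q": joint angles; "joint_vel": joint speeds; "joint_torque": joint torques, N m; "eef_pos": TCP position; "tool_rot": TCP orientation; "contact_force": force on the tool from outside, world axes, zero at the start; "torque": the same for the moment, N m; "gripper_width": opening from 0.0 (shut) to 1.0 (fully open); "grasp_force": force on a finger pad.
Only numpy, scipy, OpenCV 4.12 (cv2) and the standard library are available. Lean on these libraries where they do the work, as an engineer would, in place of code of your own. Each camera call takes 0.05 s, during which the arm holds its last target. There are 200 camera calls.

### The job

The tape measure that was left on the lid of the plywood bin belongs inside it: first stand it upright on the bench, then lift the lid by its handle until the far notch of its stay has dropped over the pin and ease the lid down so that the stay holds it wide open. Then stand the tape measure upright on the floor of the empty one of the three bays. Leave the lid propped, never let it drop, and leave the rest of the things on the bench and in the bin where they are.

Things in the scene. Friction and masses are not known exactly. Their poses are not given: they have to be found in the camera images.
- tape_measure: Yellow and black tape measure, 0.3 kg, standing on its narrow underside: 35 mm thick (its x; the case 30), 90 mm long (its y), 66 mm tall. Origin at the centre of the underside, z up. The case reaches from y = -30 to +42 mm, a low hook lip to -45. It starts on the bin's shut lid, at one of three places along it. Pinch it from above across its thickness
- bin: Low plywood bin, fixed on the bench: 240 mm deep (its x), 330 wide (y), 90 high; walls and floor 12. Origin at the centre of the underside; -x is the front. Two dividers (55 mm high, 6 thick) split it across y into three bays, each 98 mm wide (y) and 216 deep (x). Its lid, 250 x 340 x 12 mm, lies on top when shut (upper face 102 mm over the bench) and ends 10 mm in front of the bin
- bay_left (a point): Centre of the floor of the left bay, 12 mm above the bench (axes as the bin's)
- bay_mid (a point): Centre of the floor of the middle bay
- bay_right (a point): Centre of the floor of the right bay
- lid_hinge (a point): Middle of the lid's hinge axis, along the bin's far top edge (120 mm behind the bin's centre, 90 mm up); the axis runs along the bin's y. The lid reaches 250 mm from it; propped, its front edge stands 325 mm over the bench and 90 mm in front of the axis
- bin_lid (a joint): Lid angle in rad: 0 shut, grows as the front edge swings up and back, stop at 1.36. Let go, it falls shut unless a notch of the stay is on the pin: the far notch holds it wide open, at about 1.20; the near one only ajar, at about 0.50. Raised to about 1.28 and then lowered, it comes to rest on the far notch
- lid_handle (a point): Middle of the round bar of the steel bow handle on the lid near its front edge: bar 10 mm thick along the bin's y, 92 mm of it straight, centre 42 mm above the lid's face. Shut, it lies 205 mm in front of the hinge axis and 54 mm above it, and it turns about that axis with the lid; the bar may turn between the fingers. 2 to 6 N lift it
- stay_notch (a point): Seat of the far notch in the lower edge of the stay, a flat steel bar (18 x 5 x 215 mm) along the bin's right (-y) side, pivoted on the lid's right edge 160 mm in front of the hinge axis and lying on the pin. As the lid rises the bar slides over the pin, ticks past the near notch at 0.50 rad, and at about 1.21 its far notch falls over the pin by weight and a light spring
- pin (a point): Centre of the 10 mm steel pin on the bin's right side, where the stay crosses it (45 mm in front of the hinge axis, 30 mm below it). When the lid is propped, point stay_notch lies on it
- box_screws: Green carton, 60 x 85 mm, 51 mm high, standing in one of the bays (hidden while the lid is shut); origin under its centre
- battery_pack: Black power-tool battery, 112 mm (its x) x 79 mm, 55 mm high, standing in another of the bays (hidden while the lid is shut); origin under its centre
- spray_can: Aerosol can standing upright, 59 mm diameter, 225 mm tall; origin under its centre. A bystander on the bench
- claw_hammer: Claw hammer with a wooden handle, lying flat, 289 mm long along its y (head at -y), 132 mm over the head, 28 mm high; origin under its middle. A bystander on the bench
- wax_tin: Round brass-coloured tin, 66 mm diameter, 26 mm high; origin under its centre. A bystander on the bench
- drv_red: Screwdriver with a red handle, lying, 218 mm long along its y, 29 mm thick; origin under its middle. A bystander on the bench
- adj_wrench: Bare steel spanner, lying, 184 mm long along its y, 39 mm wide, 12 mm high; origin under its middle. A bystander on the bench

How it is judged:
By the outcome, as a careful person would: the job done as asked, in the order asked, and still so for the second after the job is handed in, with the robot touching nothing.
It also fails if it takes over 67 s, if anything falls off the work surface, if the arm or the gripper's body presses on something with over 40 N, if the wrist force passes 120 N, or if a joint passes its speed limit or range.

## Working session

There is one attempt and no reset: what is moved stays moved. The work goes in short steps, Python scripts to look and compute and a tool call to move; the robot and the scene stay as the last step left them, time stands still between calls to the robot, and variables do not carry over. Pictures are saved under pics/ and viewed, at most 10 in all, crops included, and the job is handed in when it is done.

Besides the shell and the picture viewer there is one more tool, called after "Emit:" by a JSON object that holds its "fn" and its "kwargs". drive_tool: Moves the arm, as the interface text tells. Its arguments: {"type":"object","properties":{"increments":{"type":"array","items":{"type":"object","properties":{"claw":{"type":"number"},"dx":{"type":"number"},"dy":{"type":"number"},"dz":{"type":"number"},"wx":{"type":"number"},"wy":{"type":"number"},"wz":{"type":"number"}}}},"newtons":{"type":"number"}},"required":["increments"]}

```bash
ls; mkdir -p pics
python3 - <<'E'
from station import *
import cv2,numpy as np
o=get_obs()
for k,v in o.items(): print(k,np.round(v,3))
for n in ["scene","top"]:
    p,d=read_camera(n); cv2.imwrite(f"pics/{n}0.png",p[:,:,::-1]); np.savez(f"{n}0.npz",p=p,d=d)
for n in ["scene","top","wrist"]: print(n,calibration(n))
E
```

```text
pics
t 0.0
q [ 1.112  0.478  0.022  1.556 -0.011  1.109 -0.083]
joint_vel [ 0.001  0.    -0.     0.001 -0.001  0.001 -0.   ]
joint_torque [ 0.0000e+00 -5.9644e+01  1.6080e+00 -2.8120e+01  1.3000e-02  9.0000e-03
 -0.0000e+00]
eef_pos [ 0.232 -0.633  0.255]
tool_rot [-0.001  0.985  0.175 -0.   ]
contact_force [-0.156  0.076 -0.065]
torque [ 0.008  0.003 -0.036]
grasp_force 0.0
gripper_width 0.998
scene {'intrinsics': array([[393.41855115,   0.        , 286.2607085 ],
       [  0.        , 393.41855115, 207.1949318 ],
       [  0.        ,   0.        ,   1.        ]]), 'k1': 0.024217393035383925, 'R': array([[-0.95600767, -0.29259764, -0.02087936],
       [-0.11096387,  0.42660537, -0.89760508],
       [ 0.27154438, -0.85580049, -0.44030578]]), 't': array([0.53170044, 0.14525626, 1.25494608])}
top {'intrinsics': array([[529.20327614,   0.        , 285.34501284],
       [  0.        , 529.20327614, 208.79364352],
       [  0.        ,   0.        ,   1.        ]]), 'k1': -0.18804283465717658, 'R': array([[ 0.4641729 , -0.88565737,  0.01243123],
       [-0.69028781, -0.37050286, -0.62147435],
       [ 0.55501915,  0.27989042, -0.78333588]]), 't': array([-0.25140909,  0.44100368,  1.60972535])}
wrist {'intrinsics': array([[360.41571794,   0.        , 285.1160906 ],
       [  0.        , 360.41571794, 213.82683079],
       [  0.        ,   0.        ,   1.        ]]), 'k1': 0.024865880543974955, 'mount': array([[-8.83606359e-05, -9.65808762e-01, -2.59255525e-01,
         6.44169198e-02],
       [ 9.99999699e-01,  1.14655914e-04, -7.67953917e-04,
        -1.43179923e-04],
       [ 7.71421801e-04, -2.59255514e-01,  9.65808461e-01,
        -1.17670859e-01],
       [ 0.00000000e+00,  0.00000000e+00,  0.00000000e+00,
         1.00000000e+00]])}
```

View pics/scene0.png

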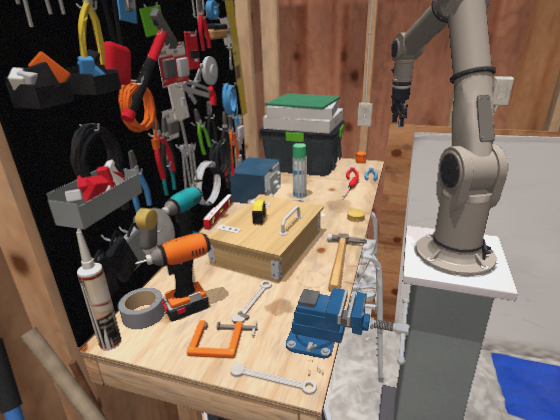

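View pics/top0.png

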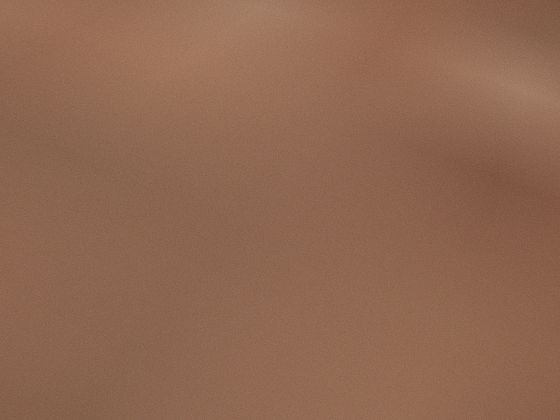

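The scene camera shows the bin (~265,235), with the tape measure at (259,210) and the handle at (291,218). The hammer is at (340,258), the tin at (356,215) and the can at (300,170). The top camera is blurred out and useless.

```bash
cat > h.py <<'E'
from station import *
import cv2,numpy as np
from scipy.spatial.transform import Rotation as Rn
def pose():
    o=get_obs();w,x,y,z=o["tool_rot"];T=np.eye(4);T[:3,:3]=Rn.from_quat([x,y,z,w]).as_matrix();T[:3,3]=o["eef_pos"];return T
def cam(n):
    """picture, depth, camera-to-world"""
    c=calibration(n)
    if n=="wrist": M=pose()@c["mount"]
    else:
        M=np.eye(4);M[:3,:3]=c["R"].T;M[:3,3]=-c["R"].T@c["t"]
    p,d=read_camera(n);return p,d,M
def slopes(n,uv):
    c=calibration(n);K=c["intrinsics"]
    u=cv2.undistortPoints(np.asarray(uv,float).reshape(-1,1,2),K,np.array([c["k1"],0,0,0,0.]));return u.reshape(-1,2)
def cloud(n,d,M):
    h,w=d.shape;uv=np.stack(np.meshgrid(np.arange(w),np.arange(h)),-1).reshape(-1,2)
    s=slopes(n,uv);P=np.c_[s,np.ones(len(s))]*d.reshape(-1,1)
    W=P@M[:3,:3].T+M[:3,3];W[d.reshape(-1)==0]=np.nan;return W.reshape(h,w,3)
def plane(n,uv,M,z):
    s=slopes(n,uv);r=np.c_[s,np.ones(len(s))]@M[:3,:3].T;return M[:3,3]+r*((z-M[2,3])/r[:,2])[:,None]
def rect(pts):
    r=cv2.minAreaRect(np.asarray(pts,np.float32)*1000);return r
E
python3 - <<'E'
from h import *
f=np.load("scene0.npz");c=calibration("scene");M=np.eye(4);M[:3,:3]=c["R"].T;M[:3,3]=-c["R"].T@c["t"]
W=cloud("scene",f["d"],M);print("cam",M[:3,3])
for uv in [(259,210),(291,214),(220,226),(300,170),(340,258),(356,215),(350,240),(250,275)]: print(uv,W[uv[1],uv[0]].round(3))
x0,y0,x1,y1=195,180,335,285
m=np.zeros(W.shape[:2],bool);m[y0:y1,x0:x1]=1
l=m&(abs(W[...,2]-.102)<.008)
n,lab,st,ce=cv2.connectedComponentsWithStats(l.astype(np.uint8))
k=1+np.argmax(st[1:,4]);P=W[lab==k];r=rect(P[:,:2]);print("lid",r,P[:,2].mean());print(cv2.boxPoints(r).round())
hsv=cv2.cvtColor(f["p"],cv2.COLOR_RGB2HSV)
t=m&(W[...,2]>.115)&(W[...,2]<.19);n,lab,st,ce=cv2.connectedComponentsWithStats(t.astype(np.uint8))
for i in range(1,n):
    if st[i,4]>15:
        P=W[lab==i];print(st[i],P.mean(0).round(3),rect(P[:,:2]),P.max(0).round(3))
im=cv2.resize(f["p"][170:300,190:380,::-1],None,fx=4,fy=4,interpolation=cv2.INTER_CUBIC);cv2.imwrite("pics/crop0.png",im)
E
```

```text
cam [0.18365434 1.16759067 0.69404433]
(259, 210) [0.596 0.15  0.15 ]
(291, 214) [0.495 0.139 0.143]
(220, 226) [0.711 0.196 0.101]
(300, 170) [ 0.582 -0.283  0.124]
(340, 258) [0.336 0.158 0.023]
(356, 215) [ 0.329 -0.138  0.024]
(350, 240) [0.324 0.034 0.016]
(250, 275) [0.582 0.284 0.   ]
lid ((577.7965087890625, 110.48892974853516), (360.708251953125, 253.41128540039062), 81.42699432373047) 0.09987932678693424
[[426. -49.]
 [676. -87.]
 [730. 270.]
 [479. 308.]]
[195 180  29  26 363] [0.831 0.037 0.147] ((830.397705078125, 33.79740905761719), (45.588260650634766, 321.3840637207031), 8.224564552307129) [0.854 0.191 0.19 ]
[226 180   5   4  17] [ 0.822 -0.107  0.12 ] ((824.907958984375, -107.23627471923828), (18.515220642089844, 21.691972732543945), 67.02669525146484) [ 0.833 -0.096  0.126]
[252 200  14  22 262] [0.599 0.143 0.145] ((602.8580932617188, 127.89018249511719), (33.994285583496094, 76.50797271728516), 5.990390300750732) [0.621 0.165 0.168]
[281 206  19  25 109] [0.499 0.143 0.137] ((499.4266357421875, 132.94200134277344), (124.89019012451172, 11.101428985595703), 81.41266632080078) [0.512 0.195 0.149]
[195 241  16  18 177] [0.635 0.441 0.176] ((634.17333984375, 438.12762451171875), (46.441497802734375, 13.19110107421875), 58.98734664916992) [0.65  0.459 0.19 ]
```

View pics/crop0.png

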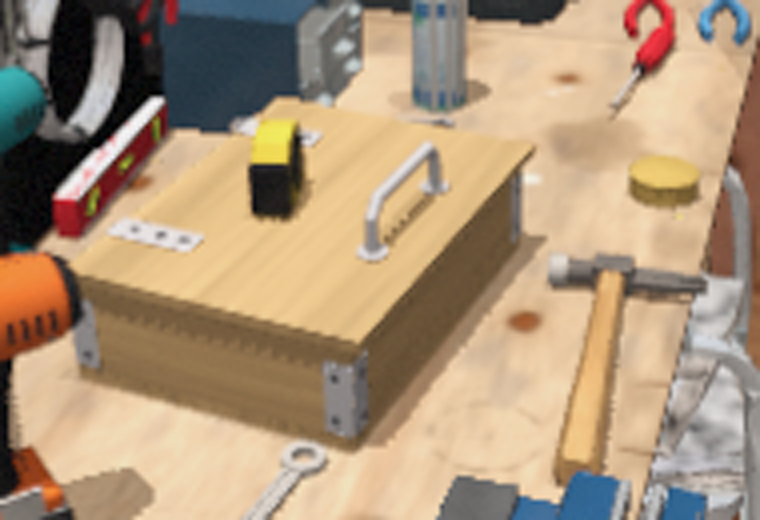

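The crop shows the tape measure standing behind the handle on the lid, with its hook end not visible, and the bench right-front of the bin is free. I'm moving the wrist camera over the bin for a precise look.

Emit:
{"fn": "drive_tool", "kwargs": {"increments": [{"dx":0.02,"dy":-0.016,"dz":-0.018},{"dx":0.0375,"dy":-0.0317,"dz":-0.018},{"dx":0.0375,"dy":-0.0317,"dz":-0.018},{"dx":0.0375,"dy":-0.0317,"dz":-0.018},{"dx":0.0375,"dy":-0.0317,"dz":-0.018},{"dx":0.0375,"dy":-0.0317,"dz":-0.018},{"dx":0.0375,"dy":-0.0317,"dz":-0.018},{"dx":0.0375,"dy":-0.0317,"dz":-0.018},{"dx":0.0375,"dy":-0.0317,"dz":-0.018},{"dx":0.02,"dy":-0.03},{"dx":0.0254,"dy":-0.04},{"dx":0.0254,"dy":-0.04},{"dx":0.0254,"dy":-0.04},{"dx":0.0254,"dy":-0.04},{"dx":0.0254,"dy":-0.04},{"dx":0.0254,"dy":-0.04},{"dx":0.0254,"dy":-0.04},{}]}}

```text
schema error: expected keys claw, dx, dy, dz, wx, wy, wz
```

Emit:
{"fn": "drive_tool", "kwargs": {"increments": [{"wz":-8.7},{"wz":-8.7},{"wz":-8.7},{"wz":-8.7},{"wz":-8.7},{"wz":-8.7},{"wz":-8.7},{}]}}

```text
schema error: expected keys claw, dx, dy, dz, wx, wy, wz
```

Run:
```python
from h import *
import station; print([k for k in dir(station) if not k.startswith('_')])
p,d,M=cam("wrist");cv2.imwrite("pics/w1.png",p[:,:,::-1]);np.savez("w1.npz",p=p,d=d,M=M);print(get_obs()["q"].round(2),pose().round(3))
W=cloud("wrist",d,M)
l=abs(W[...,2]-.102)<.012
n,lab,st,ce=cv2.connectedComponentsWithStats(l.astype(np.uint8));k=1+np.argmax(st[1:,4]);P=W[lab==k]
r=rect(P[:,:2]);print("lid",r,np.median(P[:,2]),st[k]);print(cv2.boxPoints(r).round())
t=(W[...,2]>.118)&(W[...,2]<.25);n,lab,st,ce=cv2.connectedComponentsWithStats(t.astype(np.uint8))
for i in range(1,n):
    if st[i,4]>60:
        P=W[lab==i];print(st[i],P.mean(0).round(3),rect(P[:,:2]),P.max(0).round(3))
```

```text
['PlanningError', 'calibration', 'finger_overhang', 'get_obs', 'hand_in', 'read_camera']
[ 1.11  0.48  0.02  1.56 -0.01  1.11 -0.08] [[ 0.939  0.344 -0.001  0.232]
 [ 0.344 -0.939  0.001 -0.634]
 [-0.    -0.001 -1.     0.256]
 [ 0.     0.     0.     1.   ]]
lid ((237.92127990722656, -793.15283203125), (14.425786972045898, 70.31529235839844), 81.43701934814453) 0.1029096270456708 [ 449  221   69   88 1867]
[[ 202. -795.]
 [ 272. -806.]
 [ 274. -791.]
 [ 204. -781.]]
[ 468  233   92  110 6737] [ 0.24  -0.797  0.149] ((237.29718017578125, -796.8296508789062), (13.535852432250977, 70.47073364257812), 83.07810974121094) [ 0.272 -0.793  0.186]
[151 268  27  55 296] [ 0.217 -0.592  0.247] ((216.4891815185547, -592.8961791992188), (23.030057907104492, 6.692640781402588), 36.227291107177734) [ 0.227 -0.584  0.25 ]
[393 268  25  55 318] [ 0.247 -0.674  0.247] ((246.18125915527344, -673.4630126953125), (22.554088592529297, 6.659801006317139), 4.032032012939453) [ 0.258 -0.669  0.25 ]
[ 361  346   52   45 1190] [ 0.143 -0.746  0.133] ((134.60279846191406, -756.6541748046875), (36.96648025512695, 32.41718292236328), 6.137677192687988) [ 0.153 -0.739  0.161]
[490 409  32  11 222] [ 0.169 -0.801  0.184] ((168.21522521972656, -801.24560546875), (3.073119640350342, 18.682510375976562), 83.64334106445312) [ 0.178 -0.799  0.194]
```

View pics/w1.png

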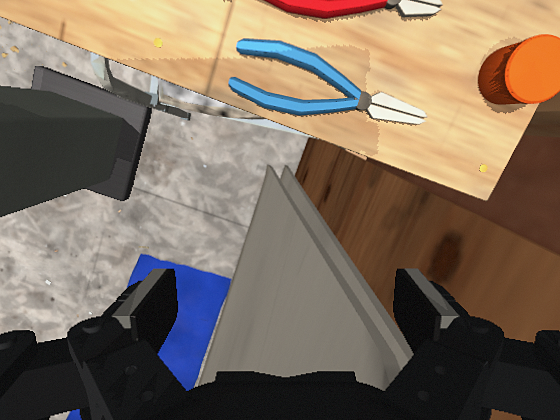

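The move was refused: every row needs all seven keys. The picture only shows the bench corner at the start pose. I'll resend with full rows.

Emit:
{"fn": "drive_tool", "kwargs": {"increments": [{"claw":0.085,"dx":0.02,"dy":-0.016,"dz":-0.02,"wx":0,"wy":0,"wz":0},{"claw":0.085,"dx":0.04,"dy":-0.034,"dz":-0.02,"wx":0,"wy":0,"wz":0},{"claw":0.085,"dx":0.04,"dy":-0.034,"dz":-0.02,"wx":0,"wy":0,"wz":0},{"claw":0.085,"dx":0.04,"dy":-0.034,"dz":-0.02,"wx":0,"wy":0,"wz":0},{"claw":0.085,"dx":0.04,"dy":-0.034,"dz":-0.02,"wx":0,"wy":0,"wz":0},{"claw":0.085,"dx":0.04,"dy":-0.034,"dz":-0.02,"wx":0,"wy":0,"wz":0},{"claw":0.085,"dx":0.04,"dy":-0.034,"dz":-0.02,"wx":0,"wy":0,"wz":0},{"claw":0.085,"dx":0.04,"dy":-0.034,"dz":-0.02,"wx":0,"wy":0,"wz":0},{"claw":0.085,"dx":0.04,"dy":-0.034,"dz":-0.005,"wx":0,"wy":0,"wz":0},{"claw":0.085,"dx":0.025,"dy":-0.04,"dz":0,"wx":0,"wy":0,"wz":0},{"claw":0.085,"dx":0.025,"dy":-0.04,"dz":0,"wx":0,"wy":0,"wz":0},{"claw":0.085,"dx":0.025,"dy":-0.04,"dz":0,"wx":0,"wy":0,"wz":0},{"claw":0.085,"dx":0.025,"dy":-0.04,"dz":0,"wx":0,"wy":0,"wz":0},{"claw":0.085,"dx":0.025,"dy":-0.04,"dz":0,"wx":0,"wy":0,"wz":0},{"claw":0.085,"dx":0.025,"dy":-0.04,"dz":0,"wx":0,"wy":0,"wz":0},{"claw":0.085,"dx":0.025,"dy":-0.04,"dz":0,"wx":0,"wy":0,"wz":0},{"claw":0.085,"dx":0.025,"dy":-0.04,"dz":0,"wx":0,"wy":0,"wz":0},{"claw":0.085,"dx":0,"dy":0,"dz":0,"wx":0,"wy":0,"wz":0}]}}

```text
t: 2.4
eef_pos: [0.5296, 0.127, 0.4209]
tool_rot: [-0.001, 0.984, 0.178, -0.0]
contact_force: [0.4, 0.1, -0.5]
gripper_width: 0.993
grasp_force: 0.0
```

Emit:
{"fn": "drive_tool", "kwargs": {"increments": [{"claw":0.085,"dx":0,"dy":0,"dz":0,"wx":0,"wy":0,"wz":-8.7},{"claw":0.085,"dx":0,"dy":0,"dz":0,"wx":0,"wy":0,"wz":-8.7},{"claw":0.085,"dx":0,"dy":0,"dz":0,"wx":0,"wy":0,"wz":-8.7},{"claw":0.085,"dx":0,"dy":0,"dz":0,"wx":0,"wy":0,"wz":-8.7},{"claw":0.085,"dx":0,"dy":0,"dz":0,"wx":0,"wy":0,"wz":-8.7},{"claw":0.085,"dx":0,"dy":0,"dz":0,"wx":0,"wy":0,"wz":-8.7},{"claw":0.085,"dx":0,"dy":0,"dz":0,"wx":0,"wy":0,"wz":-8.7},{"claw":0.085,"dx":0,"dy":0,"dz":0,"wx":0,"wy":0,"wz":0}]}}

```text
t: 3.4
eef_pos: [0.5301, 0.1215, 0.4211]
tool_rot: [0.0, 0.761, 0.648, -0.0]
contact_force: [0.0, 0.0, -0.8]
gripper_width: 0.996
grasp_force: 0.0
```

```bash
cat > look.py <<'E'
from h import *
import sys
nm=sys.argv[1]
p,d,M=cam("wrist");cv2.imwrite(f"pics/{nm}.png",p[:,:,::-1]);np.savez(f"{nm}.npz",p=p,d=d,M=M);print(get_obs()["t"],get_obs()["q"].round(2),finger_overhang);print(pose().round(3))
W=cloud("wrist",d,M)
l=abs(W[...,2]-.102)<.012
n,lab,st,ce=cv2.connectedComponentsWithStats(l.astype(np.uint8));k=1+np.argmax(st[1:,4]);P=W[lab==k]
r=rect(P[:,:2]);print("lid",r,np.median(P[:,2]),st[k]);print(cv2.boxPoints(r).round())
t=(W[...,2]>.118)&(W[...,2]<.25);n,lab,st,ce=cv2.connectedComponentsWithStats(t.astype(np.uint8))
for i in range(1,n):
    if st[i,4]>60:
        P=W[lab==i];print(st[i],P.mean(0).round(3),rect(P[:,:2]),P.max(0).round(3))
E
python3 look.py w2
```

```text
3.45 [ 0.22  0.2  -0.66  1.6   0.13  1.38 -0.62] 0.025
[[ 0.161  0.987 -0.     0.53 ]
 [ 0.987 -0.161 -0.     0.122]
 [-0.001 -0.    -1.     0.421]
 [ 0.     0.     0.     1.   ]]
lid ((582.4759521484375, 108.02999877929688), (356.0931701660156, 259.6185607910156), 81.8078384399414) 0.10200902482041169 [  215    12   231   298 55306]
[[429. -50.]
 [686. -87.]
 [736. 266.]
 [479. 303.]]
[ 534   15   26  110 1473] [0.805 0.189 0.153] ((809.6814575195312, 188.7577362060547), (107.4944839477539, 27.492904663085938), 77.9212875366211) [0.832 0.239 0.185]
[253 117  13 111 990] [0.502 0.133 0.146] ((500.7055358886719, 128.91207885742188), (124.77252197265625, 9.9104585647583), 81.574462890625) [0.514 0.191 0.151]
[ 330  129   49   73 2350] [0.605 0.127 0.158] ((607.6646118164062, 121.81266784667969), (35.19239044189453, 75.5933609008789), 9.402189254760742) [0.627 0.161 0.169]
[539 152  21  25 331] [0.823 0.087 0.131] ((823.8898315429688, 84.86467742919922), (17.229581832885742, 34.96160125732422), 30.738800048828125) [0.84  0.103 0.15 ]
[536 240  24  39 550] [ 0.826 -0.025  0.131] ((826.1692504882812, -22.538679122924805), (34.96088409423828, 20.002944946289062), 40.421142578125) [ 0.843 -0.01   0.156]
[534 280  26  51 738] [ 0.811 -0.081  0.153] ((811.2169799804688, -80.1748046875), (21.790700912475586, 90.83448791503906), 17.464948654174805) [ 0.834 -0.034  0.173]
[489 409  32  11 236] [ 0.766 -0.247  0.131] ((770.6554565429688, -246.2613067626953), (17.73325538635254, 41.99845886230469), 77.89920043945312) [ 0.79  -0.234  0.134]
```

View pics/w2.png

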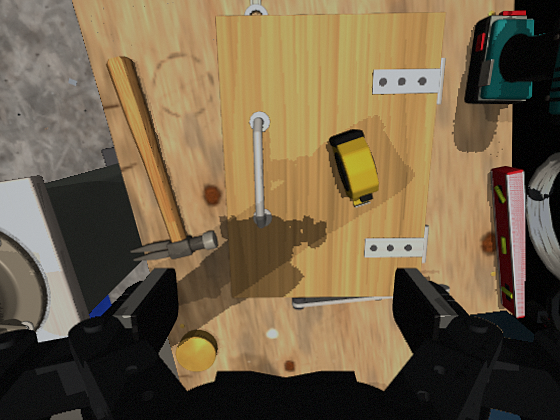

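The wrist view shows the lid from above. The handle bar runs (259,122)-(262,217), the tape spans (345,135)-(365,203) with its hook at the bottom, and the stay lies along y≈302. Hinges are on the right, and the bench at lower right is free. Next I refine the tape and handle.

Run:
```python
from h import *
f=np.load("w2.npz");W=cloud("wrist",f["d"],f["M"]);b=np.zeros(W.shape[:2],bool);b[110:215,325:385]=1
for lo,hi in [(.118,.135),(.135,.15),(.15,.163),(.163,.175)]:
    P=W[b&(W[...,2]>lo)&(W[...,2]<hi)];print(lo,len(P),rect(P[:,:2]),np.ptp(P,0).round(3))
P=W[b&(W[...,2]>.160)];print("top",P.mean(0),rect(P[:,:2]))
P=W[b&(W[...,2]>.108)];P=P[~np.isnan(P[:,0])];print(rect(P[:,:2]))
hb=np.zeros_like(b);hb[110:235,245:275]=1
P=W[hb&(W[...,2]>.135)];r=rect(P[:,:2]);print("bar",r,P[:,2].max(),np.median(P[:,2]))
# right-front bench free spot
g=np.zeros((3,2))
sub=W[(W[...,0]>.40)&(W[...,0]<.52)&(W[...,1]<-.13)&(W[...,1]>-.26)];print("spot",len(sub),sub[:,2].max(),sub.min(0),sub.max(0))
```

```text
0.118 123 ((593.6580200195312, 125.14662170410156), (78.35513305664062, 27.047046661376953), 78.5562744140625) [0.029 0.077 0.017]
0.135 314 ((606.1326904296875, 122.5946273803711), (32.8455696105957, 74.34286499023438), 6.818116664886475) [0.033 0.076 0.015]
0.15 807 ((607.8544921875, 120.97247314453125), (34.80891799926758, 74.07819366455078), 6.927393913269043) [0.039 0.074 0.013]
0.163 1106 ((608.2315673828125, 121.15858459472656), (29.900569915771484, 43.16106033325195), 9.30412769317627) [0.034 0.044 0.006]
top [0.60759585 0.12203178 0.16523418] ((607.4817504882812, 121.2174072265625), (31.353910446166992, 48.407188415527344), 9.538238525390625)
((608.8502807617188, 114.65249633789062), (35.19239044189453, 90.10868072509766), 9.402189254760742)
bar ((500.6732482910156, 128.694091796875), (123.15364074707031, 9.9104585647583), 81.574462890625) 0.15119465145946315 0.1476777030764821
spot 3958 0.003828724204809064 [ 0.40010668 -0.24906418 -0.00386942] [ 0.51995912 -0.13003452  0.00382872]
```

Emit:
{"fn": "drive_tool", "kwargs": {"increments": [{"claw":0.085,"dx":0,"dy":0,"dz":0,"wx":0,"wy":0,"wz":-9.35},{"claw":0.085,"dx":0,"dy":0,"dz":0,"wx":0,"wy":0,"wz":-9.35},{"claw":0.085,"dx":-0.004,"dy":0.026,"dz":0.03,"wx":0,"wy":0,"wz":0},{"claw":0.085,"dx":-0.004,"dy":0.026,"dz":0.03,"wx":0,"wy":0,"wz":0},{"claw":0.085,"dx":-0.004,"dy":0.026,"dz":0.03,"wx":0,"wy":0,"wz":0},{"claw":0.085,"dx":0,"dy":0,"dz":0.045,"wx":0,"wy":0,"wz":0},{"claw":0.085,"dx":0,"dy":0,"dz":0.035,"wx":0,"wy":0,"wz":0},{"claw":0.085,"dx":0,"dy":0,"dz":0,"wx":0,"wy":0,"wz":0},{"claw":0.085,"dx":0,"dy":0,"dz":0,"wx":0,"wy":0,"wz":0}]}}

```text
t: 4.58
eef_pos: [0.6098, 0.1241, 0.2529]
tool_rot: [0.001, 0.645, 0.764, 0.001]
contact_force: [-0.3, -0.6, 0.3]
gripper_width: 0.994
grasp_force: 0.0
```

Emit:
{"fn": "drive_tool", "kwargs": {"increments": [{"claw":0.085,"dx":-0.003,"dy":-0.002,"dz":0.03,"wx":0,"wy":0,"wz":0},{"claw":0.085,"dx":0,"dy":0,"dz":0.035,"wx":0,"wy":0,"wz":0},{"claw":0.085,"dx":0,"dy":0,"dz":0.025,"wx":0,"wy":0,"wz":0},{"claw":0.085,"dx":0,"dy":0,"dz":0.015,"wx":0,"wy":0,"wz":0},{"claw":0.085,"dx":0,"dy":0,"dz":0,"wx":0,"wy":0,"wz":0},{"claw":0.06,"dx":0,"dy":0,"dz":0,"wx":0,"wy":0,"wz":0},{"claw":0.045,"dx":0,"dy":0,"dz":0,"wx":0,"wy":0,"wz":0},{"claw":0.03,"dx":0,"dy":0,"dz":0,"wx":0,"wy":0,"wz":0},{"claw":0.015,"dx":0,"dy":0,"dz":0,"wx":0,"wy":0,"wz":0},{"claw":0.015,"dx":0,"dy":0,"dz":0,"wx":0,"wy":0,"wz":0},{"claw":0.015,"dx":0,"dy":0,"dz":0,"wx":0,"wy":0,"wz":0},{"claw":0.015,"dx":0,"dy":0,"dz":0,"wx":0,"wy":0,"wz":0}], "newtons": 40}}

```text
t: 6.08
eef_pos: [0.608, 0.1208, 0.147]
tool_rot: [0.0, 0.645, 0.764, 0.0]
contact_force: [-1.1, -0.9, 5.6]
gripper_width: 0.349
grasp_force: 39.7
```

Emit:
{"fn": "drive_tool", "kwargs": {"increments": [{"claw":0.015,"dx":0,"dy":0,"dz":-0.02,"wx":0,"wy":0,"wz":0},{"claw":0.015,"dx":0,"dy":0,"dz":-0.04,"wx":0,"wy":0,"wz":0},{"claw":0.015,"dx":0,"dy":0,"dz":-0.043,"wx":0,"wy":0,"wz":0},{"claw":0.015,"dx":-0.02,"dy":-0.014,"dz":0,"wx":0,"wy":0,"wz":0},{"claw":0.015,"dx":-0.04,"dy":-0.028,"dz":0,"wx":0,"wy":0,"wz":0},{"claw":0.015,"dx":-0.04,"dy":-0.028,"dz":0,"wx":0,"wy":0,"wz":0},{"claw":0.015,"dx":-0.04,"dy":-0.028,"dz":0,"wx":0,"wy":0,"wz":0},{"claw":0.015,"dx":-0.04,"dy":-0.028,"dz":0,"wx":0,"wy":0,"wz":0},{"claw":0.015,"dx":-0.04,"dy":-0.028,"dz":0,"wx":0,"wy":0,"wz":0},{"claw":0.015,"dx":-0.04,"dy":-0.028,"dz":0,"wx":0,"wy":0,"wz":0},{"claw":0.015,"dx":-0.022,"dy":-0.016,"dz":0.02,"wx":0,"wy":0,"wz":0},{"claw":0.015,"dx":0,"dy":0,"dz":0.05,"wx":0,"wy":0,"wz":0},{"claw":0.015,"dx":0,"dy":0,"dz":0.05,"wx":0,"wy":0,"wz":0},{"claw":0.015,"dx":0,"dy":0,"dz":0.045,"wx":0,"wy":0,"wz":0},{"claw":0.015,"dx":0,"dy":0,"dz":0.015,"wx":0,"wy":0,"wz":0},{"claw":0.015,"dx":0,"dy":0,"dz":0,"wx":0,"wy":0,"wz":0},{"claw":0.015,"dx":0,"dy":0,"dz":0,"wx":0,"wy":0,"wz":0}]}}

```text
t: 8.2
eef_pos: [0.4614, -0.191, 0.0711]
tool_rot: [0.001, 0.645, 0.764, 0.001]
contact_force: [-0.1, 0.4, -2.5]
gripper_width: 0.348
grasp_force: 40.2
```

Emit:
{"fn": "drive_tool", "kwargs": {"increments": [{"claw":0.015,"dx":0,"dy":0,"dz":0.012,"wx":0,"wy":0,"wz":0},{"claw":0.015,"dx":0,"dy":0,"dz":0.008,"wx":0,"wy":0,"wz":0},{"claw":0.015,"dx":0,"dy":0,"dz":0.004,"wx":0,"wy":0,"wz":0},{"claw":0.015,"dx":0,"dy":0,"dz":0.002,"wx":0,"wy":0,"wz":0},{"claw":0.015,"dx":0,"dy":0,"dz":0,"wx":0,"wy":0,"wz":0},{"claw":0.015,"dx":0,"dy":0,"dz":0,"wx":0,"wy":0,"wz":0}]}}

```text
t: 8.95
eef_pos: [0.4597, -0.1906, 0.0449]
tool_rot: [0.0, 0.645, 0.764, -0.001]
contact_force: [-7.3, 2.6, 23.4]
gripper_width: 0.347
grasp_force: 43.6
```

Emit:
{"fn": "drive_tool", "kwargs": {"increments": [{"claw":0.03,"dx":0,"dy":0,"dz":-0.001,"wx":0,"wy":0,"wz":0},{"claw":0.045,"dx":0,"dy":0,"dz":0,"wx":0,"wy":0,"wz":0},{"claw":0.06,"dx":0,"dy":0,"dz":0,"wx":0,"wy":0,"wz":0},{"claw":0.075,"dx":0,"dy":0,"dz":0,"wx":0,"wy":0,"wz":0},{"claw":0.075,"dx":0,"dy":0,"dz":-0.02,"wx":0,"wy":0,"wz":0},{"claw":0.075,"dx":0,"dy":0,"dz":-0.05,"wx":0,"wy":0,"wz":0},{"claw":0.075,"dx":0,"dy":0,"dz":-0.05,"wx":0,"wy":0,"wz":0},{"claw":0.075,"dx":0,"dy":0,"dz":-0.05,"wx":0,"wy":0,"wz":0},{"claw":0.075,"dx":0,"dy":0,"dz":-0.04,"wx":0,"wy":0,"wz":0},{"claw":0.075,"dx":0,"dy":0,"dz":0,"wx":0,"wy":0,"wz":0},{"claw":0.075,"dx":0,"dy":0,"dz":0,"wx":0,"wy":0,"wz":0}]}}

```text
t: 10.32
eef_pos: [0.4594, -0.1907, 0.2536]
tool_rot: [-0.0, 0.645, 0.764, -0.0]
contact_force: [-0.2, -0.6, -0.4]
gripper_width: 0.878
grasp_force: 0.0
```

Run:
```python
from h import *
p,d,M=cam("wrist");W=cloud("wrist",d,M);np.savez("w3.npz",p=p,d=d,M=M)
cv2.imwrite("pics/w3.png",p[:,:,::-1]);print(pose().round(3)[:3,3])
b=(abs(W[...,0]-.46)<.09)&(abs(W[...,1]+.19)<.09)&(W[...,2]>.012)&(W[...,2]<.1)
P=W[b];print(len(P),rect(P[:,:2]),P[:,2].max())
```

```text
[ 0.459 -0.191  0.253]
2952 ((460.53515625, -196.24383544921875), (34.652164459228516, 89.44109344482422), 9.277851104736328) 0.06695669745211447
```

View pics/w3.png

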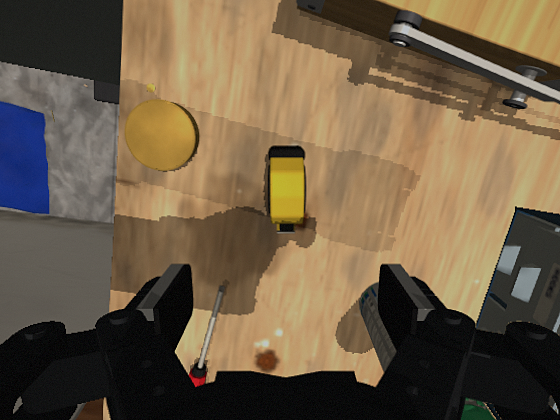

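The tape stands upright on the bench at (287,185), hook down-image, clear of the tin and can. Now to the handle.

Emit:
{"fn": "drive_tool", "kwargs": {"increments": [{"claw":0.045,"dx":0.022,"dy":0.007,"dz":0,"wx":0,"wy":0,"wz":0},{"claw":0.045,"dx":0.044,"dy":0.0135,"dz":0,"wx":0,"wy":0,"wz":0},{"claw":0.045,"dx":0.044,"dy":0.0135,"dz":0,"wx":0,"wy":0,"wz":0},{"claw":0.045,"dx":0.044,"dy":0.0135,"dz":0,"wx":0,"wy":0,"wz":0},{"claw":0.045,"dx":0.044,"dy":0.0135,"dz":0,"wx":0,"wy":0,"wz":0},{"claw":0.045,"dx":0.044,"dy":0.0135,"dz":0,"wx":0,"wy":0,"wz":0},{"claw":0.045,"dx":0.044,"dy":0.0135,"dz":0,"wx":0,"wy":0,"wz":0},{"claw":0.045,"dx":0.022,"dy":0.007,"dz":0,"wx":0,"wy":0,"wz":0},{"claw":0.045,"dx":0,"dy":0,"dz":0,"wx":0,"wy":0,"wz":9},{"claw":0.045,"dx":0,"dy":0,"dz":0,"wx":0,"wy":0,"wz":9},{"claw":0.045,"dx":0,"dy":0,"dz":0.04,"wx":0,"wy":0,"wz":0},{"claw":0.045,"dx":0,"dy":0,"dz":0,"wx":0,"wy":0,"wz":0},{"claw":0.045,"dx":0,"dy":0,"dz":0,"wx":0,"wy":0,"wz":0}]}}

```text
t: 12.0
eef_pos: [0.5016, 0.1292, 0.2144]
tool_rot: [-0.0, 0.756, 0.654, -0.0]
contact_force: [-0.2, -0.6, 1.3]
gripper_width: 0.525
grasp_force: 0.0
```

Emit:
{"fn": "drive_tool", "kwargs": {"increments": [{"claw":0.045,"dx":0,"dy":0,"dz":0.03,"wx":0,"wy":0,"wz":0},{"claw":0.045,"dx":0,"dy":0,"dz":0.024,"wx":0,"wy":0,"wz":0},{"claw":0.045,"dx":0,"dy":0,"dz":0.01,"wx":0,"wy":0,"wz":0},{"claw":0.045,"dx":0,"dy":0,"dz":0,"wx":0,"wy":0,"wz":0},{"claw":0.03,"dx":0,"dy":0,"dz":0,"wx":0,"wy":0,"wz":0},{"claw":0.02,"dx":0,"dy":0,"dz":0,"wx":0,"wy":0,"wz":0},{"claw":0.01,"dx":0,"dy":0,"dz":0,"wx":0,"wy":0,"wz":0},{"claw":0.003,"dx":0,"dy":0,"dz":0,"wx":0,"wy":0,"wz":0},{"claw":0.003,"dx":0,"dy":0,"dz":0,"wx":0,"wy":0,"wz":0},{"claw":0.003,"dx":0,"dy":0,"dz":0,"wx":0,"wy":0,"wz":0}], "newtons": 30}}

```text
t: 13.25
eef_pos: [0.5015, 0.1291, 0.1508]
tool_rot: [0.0, 0.756, 0.654, -0.0]
contact_force: [-3.1, 0.5, 6.0]
gripper_width: 0.105
grasp_force: 29.3
```

```bash
cat > arc.py <<'E'
# increments (dy along bin x, dz down) of the grasp point along the lid arc
import numpy as np
a0=np.arctan2(54,205);r=np.hypot(54,205)
def pt(th): return np.array([-r*np.cos(a0+th),r*np.sin(a0+th)])
th=np.r_[0,.03,.1,.18,.26,.34,.42,.5,.58,.66,.74,.82,.9,.98,1.06,1.13,1.18,1.22,1.25,1.27,1.285]
for a,b in zip(th[:-1],th[1:]):
    d=pt(b)-pt(a);print(b,"dy %.1f dz %.1f"%(d[0],-d[1]))
print(pt(1.285)-pt(0),pt(1.19)-pt(1.285))
E
python3 arc.py
```

```text
0.03 dy 1.7 dz -6.1
0.1 dy 4.7 dz -14.1
0.18 dy 6.6 dz -15.6
0.26 dy 7.8 dz -15.1
0.34 dy 9.0 dz -14.4
0.42 dy 10.1 dz -13.6
0.5 dy 11.1 dz -12.8
0.58 dy 12.1 dz -11.8
0.66 dy 13.0 dz -10.8
0.74 dy 13.9 dz -9.8
0.82 dy 14.6 dz -8.6
0.9 dy 15.2 dz -7.4
0.98 dy 15.8 dz -6.2
1.06 dy 16.2 dz -4.9
1.13 dy 14.5 dz -3.2
1.18 dy 10.5 dz -1.7
1.22 dy 8.4 dz -1.0
1.25 dy 6.3 dz -0.5
1.27 dy 4.2 dz -0.2
1.285 dy 3.2 dz -0.1
[199.01570148 157.9084429 ] [-20.07405106  -1.52317151]
```

Emit:
{"fn": "drive_tool", "kwargs": {"increments": [{"claw":0.003,"dx":0,"dy":0.0017,"dz":-0.0061,"wx":0,"wy":0,"wz":0},{"claw":0.003,"dx":0,"dy":0.0047,"dz":-0.0141,"wx":0,"wy":0,"wz":0},{"claw":0.003,"dx":0,"dy":0.0066,"dz":-0.0156,"wx":0,"wy":0,"wz":0},{"claw":0.003,"dx":0,"dy":0.0078,"dz":-0.0151,"wx":0,"wy":0,"wz":0},{"claw":0.003,"dx":0,"dy":0.009,"dz":-0.0144,"wx":0,"wy":0,"wz":0},{"claw":0.003,"dx":0,"dy":0,"dz":0,"wx":0,"wy":0,"wz":0},{"claw":0.003,"dx":0,"dy":0,"dz":0,"wx":0,"wy":0,"wz":0}]}}

```text
t: 14.12
eef_pos: [0.5303, 0.1248, 0.2165]
tool_rot: [-0.0, 0.756, 0.654, -0.001]
contact_force: [-7.1, 2.4, 0.8]
gripper_width: 0.102
grasp_force: 29.6
```

Emit:
{"fn": "drive_tool", "kwargs": {"increments": [{"claw":0.003,"dx":0,"dy":0.0101,"dz":-0.0136,"wx":0,"wy":0,"wz":0},{"claw":0.003,"dx":0,"dy":0.0111,"dz":-0.0128,"wx":0,"wy":0,"wz":0},{"claw":0.003,"dx":0,"dy":0.0121,"dz":-0.0118,"wx":0,"wy":0,"wz":0},{"claw":0.003,"dx":0,"dy":0.013,"dz":-0.0108,"wx":0,"wy":0,"wz":0},{"claw":0.003,"dx":0,"dy":0.0139,"dz":-0.0098,"wx":0,"wy":0,"wz":0},{"claw":0.003,"dx":0,"dy":0.0146,"dz":-0.0086,"wx":0,"wy":0,"wz":0},{"claw":0.003,"dx":0,"dy":0,"dz":0,"wx":0,"wy":0,"wz":0}]}}

```text
t: 15.0
eef_pos: [0.606, 0.1136, 0.2868]
tool_rot: [0.001, 0.757, 0.654, 0.001]
contact_force: [-10.2, -0.5, 12.2]
gripper_width: 0.1
grasp_force: 31.1
```

Emit:
{"fn": "drive_tool", "kwargs": {"increments": [{"claw":0.003,"dx":0,"dy":0.0142,"dz":-0.0094,"wx":0,"wy":0,"wz":0},{"claw":0.003,"dx":0,"dy":0.0158,"dz":-0.0072,"wx":0,"wy":0,"wz":0},{"claw":0.003,"dx":0,"dy":0.0162,"dz":-0.0049,"wx":0,"wy":0,"wz":0},{"claw":0.003,"dx":0,"dy":0.0145,"dz":-0.0032,"wx":0,"wy":0,"wz":0},{"claw":0.003,"dx":0,"dy":0.0105,"dz":-0.0017,"wx":0,"wy":0,"wz":0},{"claw":0.003,"dx":0,"dy":0,"dz":0,"wx":0,"wy":0,"wz":0}]}}

```text
t: 15.75
eef_pos: [0.6771, 0.1031, 0.3112]
tool_rot: [0.001, 0.757, 0.654, 0.001]
contact_force: [-2.1, -0.6, 5.3]
gripper_width: 0.099
grasp_force: 30.2
```

Emit:
{"fn": "drive_tool", "kwargs": {"increments": [{"claw":0.003,"dx":0,"dy":0.0084,"dz":-0.001,"wx":0,"wy":0,"wz":0},{"claw":0.003,"dx":0,"dy":0.0063,"dz":-0.0005,"wx":0,"wy":0,"wz":0},{"claw":0.003,"dx":0,"dy":0.0055,"dz":0,"wx":0,"wy":0,"wz":0},{"claw":0.003,"dx":0,"dy":0,"dz":0,"wx":0,"wy":0,"wz":0},{"claw":0.003,"dx":0,"dy":0,"dz":0,"wx":0,"wy":0,"wz":0}]}}

```text
t: 16.38
eef_pos: [0.6965, 0.1002, 0.3125]
tool_rot: [0.001, 0.757, 0.654, 0.001]
contact_force: [-1.8, 0.4, 5.6]
gripper_width: 0.106
grasp_force: 30.8
```

Run:
```python
from h import *
print(pose()[:3,3])
p,d,M=cam("wrist");cv2.imwrite("pics/w4.png",p[:,:,::-1]);np.savez("w4.npz",p=p,d=d,M=M)
p,d,M=cam("scene");cv2.imwrite("pics/s4.png",cv2.resize(p[150:300,170:370,::-1],None,fx=4,fy=4));np.savez("s4.npz",p=p,d=d,M=M)
```

```text
[0.69645966 0.10023995 0.31249096]
```

View pics/s4.png

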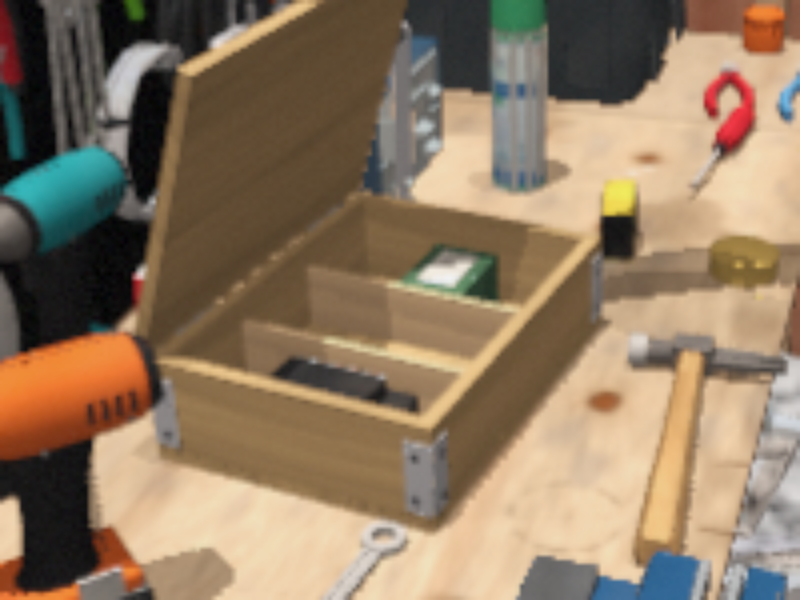

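The scene view shows the lid wide open, with the green carton in the right bay (450,275), the battery in the left bay (345,385) and the middle bay empty. I'll raise it slightly more, then ease it down.

Emit:
{"fn": "drive_tool", "kwargs": {"increments": [{"claw":0.003,"dx":0,"dy":0.003,"dz":0,"wx":0,"wy":0,"wz":0},{"claw":0.003,"dx":0,"dy":0,"dz":0,"wx":0,"wy":0,"wz":0},{"claw":0.003,"dx":0,"dy":-0.004,"dz":0,"wx":0,"wy":0,"wz":0},{"claw":0.003,"dx":0,"dy":-0.004,"dz":0,"wx":0,"wy":0,"wz":0},{"claw":0.003,"dx":0,"dy":-0.004,"dz":0.0003,"wx":0,"wy":0,"wz":0},{"claw":0.003,"dx":0,"dy":-0.003,"dz":0.0003,"wx":0,"wy":0,"wz":0},{"claw":0.003,"dx":0,"dy":-0.003,"dz":0.0004,"wx":0,"wy":0,"wz":0},{"claw":0.003,"dx":0,"dy":0,"dz":0,"wx":0,"wy":0,"wz":0},{"claw":0.003,"dx":0,"dy":0,"dz":0,"wx":0,"wy":0,"wz":0}]}}

```text
t: 17.6
eef_pos: [0.6815, 0.1025, 0.3114]
tool_rot: [0.001, 0.757, 0.654, 0.001]
contact_force: [-2.1, -0.5, 6.6]
gripper_width: 0.1
grasp_force: 30.9
```

Emit:
{"fn": "drive_tool", "kwargs": {"increments": [{"claw":0.003,"dx":0,"dy":-0.002,"dz":0.0003,"wx":0,"wy":0,"wz":0},{"claw":0.003,"dx":0,"dy":0,"dz":0,"wx":0,"wy":0,"wz":0},{"claw":0.003,"dx":0,"dy":-0.002,"dz":0.0003,"wx":0,"wy":0,"wz":0},{"claw":0.003,"dx":0,"dy":0,"dz":0,"wx":0,"wy":0,"wz":0},{"claw":0.003,"dx":0,"dy":0,"dz":0,"wx":0,"wy":0,"wz":0}]}}

```text
t: 18.23
eef_pos: [0.6783, 0.103, 0.311]
tool_rot: [0.001, 0.757, 0.654, 0.002]
contact_force: [1.1, 0.6, 6.0]
gripper_width: 0.104
grasp_force: 30.8
```

Emit:
{"fn": "drive_tool", "kwargs": {"increments": [{"claw":0.003,"dx":0,"dy":-0.002,"dz":0.0003,"wx":0,"wy":0,"wz":0},{"claw":0.003,"dx":0,"dy":0,"dz":0,"wx":0,"wy":0,"wz":0},{"claw":0.003,"dx":0,"dy":0,"dz":0,"wx":0,"wy":0,"wz":0}]}}

```text
t: 18.6
eef_pos: [0.6769, 0.1032, 0.3109]
tool_rot: [0.002, 0.757, 0.654, 0.002]
contact_force: [2.6, 0.8, 5.6]
gripper_width: 0.101
grasp_force: 30.8
```

Run:
```python
from h import *
p,d,M=cam("wrist");np.savez("w5.npz",p=p,d=d,M=M)
# expected positions of pin & stay in view
c=calibration("wrist");K=c["intrinsics"]
hx=np.array([.989,-.146,0]);hy=np.array([.146,.989,0]);hin=np.array([.704,.099,.09])
def proj(X):
    q=np.linalg.inv(M)@np.r_[X,1];q=q[:3];s=q[:2]/q[2];s=s*(1+c["k1"]*(s@s));return (K[:2,:2]@s+K[:2,2]).round(),q[2].round(3)
print("pin",proj(hin-.045*hx-.03*np.array([0,0,1])-.175*hy))
th=1.2;print("pivot",proj(hin-.16*np.cos(th)*hx+.16*np.sin(th)*np.array([0,0,1])-.175*hy))
cv2.imwrite("pics/w5.png",p[:,:,::-1])
s=np.load("s4.npz");p,d,M=cam("scene");W=cloud("scene",d,M);b=(W[...,2]>.31)&(W[...,2]<.36)&(abs(W[...,0]-.62)<.12)&(abs(W[...,1]-.1)<.2)
P=W[b];print(len(P),P[:,2].max(),P[P[:,2]>P[:,2].max()-.004].mean(0))
```

```text
pin (array([270., 332.]), np.float64(0.418))
pivot (array([240., 487.]), np.float64(0.245))
695 0.3599949780197372 [0.67500171 0.11263012 0.35796795]
```

View pics/w5.png

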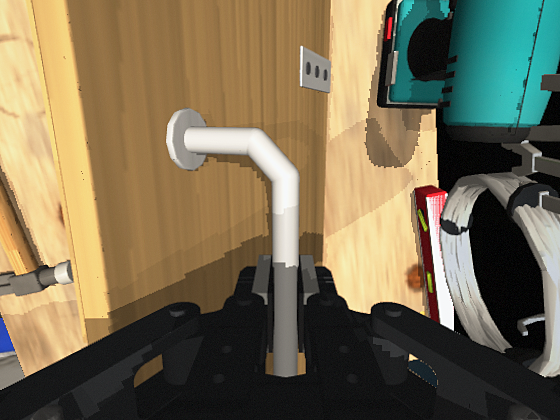

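The view shows the handle in the fingers and the lid leaning as expected; the pin is hidden by the gripper. I'll test the hold by pressing a little further.

Emit:
{"fn": "drive_tool", "kwargs": {"increments": [{"claw":0.003,"dx":0,"dy":-0.002,"dz":0.0003,"wx":0,"wy":0,"wz":0},{"claw":0.003,"dx":0,"dy":-0.002,"dz":0.0003,"wx":0,"wy":0,"wz":0},{"claw":0.003,"dx":0,"dy":0,"dz":0,"wx":0,"wy":0,"wz":0},{"claw":0.003,"dx":0,"dy":0,"dz":0,"wx":0,"wy":0,"wz":0}]}}

```text
t: 19.2
eef_pos: [0.6743, 0.1036, 0.3106]
tool_rot: [0.003, 0.757, 0.654, 0.004]
contact_force: [6.8, 0.4, 4.1]
gripper_width: 0.105
grasp_force: 30.7
```

Run:
```python
from h import *
def ang(d,M):
    W=cloud("wrist",d,M)[10:90,110:280].reshape(-1,3);W=W[~np.isnan(W[:,0])];c=W.mean(0);n=np.linalg.svd((W-c)[::7],full_matrices=False)[2][2];return np.arccos(abs(n[2]))
for k in ("w4","w5"): f=np.load(k+".npz");print(k,ang(f["d"],f["M"]))
p,d,M=cam("wrist");print("now",ang(d,M))
```

```text
w4 1.2763204005857531
w5 1.1825839023915397
now 1.1713276610222019
```

Force says something holds, but the angle kept dropping. I'll raise fully again, lower to ~1.205, and open the fingers only slightly as a safe test, since they would still catch the bar.

Emit:
{"fn": "drive_tool", "kwargs": {"increments": [{"claw":0.003,"dx":0,"dy":0.006,"dz":-0.001,"wx":0,"wy":0,"wz":0},{"claw":0.003,"dx":0,"dy":0.007,"dz":-0.0006,"wx":0,"wy":0,"wz":0},{"claw":0.003,"dx":0,"dy":0.007,"dz":-0.0004,"wx":0,"wy":0,"wz":0},{"claw":0.003,"dx":0,"dy":0.005,"dz":0,"wx":0,"wy":0,"wz":0},{"claw":0.003,"dx":0,"dy":0,"dz":0,"wx":0,"wy":0,"wz":0},{"claw":0.003,"dx":0,"dy":0,"dz":0,"wx":0,"wy":0,"wz":0},{"claw":0.003,"dx":0,"dy":-0.005,"dz":0,"wx":0,"wy":0,"wz":0},{"claw":0.003,"dx":0,"dy":-0.005,"dz":0,"wx":0,"wy":0,"wz":0},{"claw":0.003,"dx":0,"dy":-0.004,"dz":0.0003,"wx":0,"wy":0,"wz":0},{"claw":0.003,"dx":0,"dy":-0.003,"dz":0.0004,"wx":0,"wy":0,"wz":0},{"claw":0.003,"dx":0,"dy":0,"dz":0,"wx":0,"wy":0,"wz":0},{"claw":0.003,"dx":0,"dy":0,"dz":0,"wx":0,"wy":0,"wz":0}]}}

```text
t: 20.75
eef_pos: [0.6795, 0.1028, 0.3111]
tool_rot: [0.001, 0.757, 0.654, 0.001]
contact_force: [-2.1, -0.9, 7.0]
gripper_width: 0.103
grasp_force: 31.0
```

```bash
cat > ang.py <<'E'
from h import *
p,d,M=cam("wrist");W=cloud("wrist",d,M)[10:90,110:280].reshape(-1,3);W=W[~np.isnan(W[:,0])];c=W.mean(0);n=np.linalg.svd((W-c)[::7],full_matrices=False)[2][2];print(np.arccos(abs(n[2])))
E
python3 ang.py
```

```text
1.1945058936665984
```

Emit:
{"fn": "drive_tool", "kwargs": {"increments": [{"claw":0.014,"dx":0,"dy":0,"dz":0,"wx":0,"wy":0,"wz":0},{"claw":0.02,"dx":0,"dy":0,"dz":0,"wx":0,"wy":0,"wz":0},{"claw":0.026,"dx":0,"dy":0,"dz":0,"wx":0,"wy":0,"wz":0},{"claw":0.026,"dx":0,"dy":0,"dz":0,"wx":0,"wy":0,"wz":0},{"claw":0.026,"dx":0,"dy":0,"dz":0,"wx":0,"wy":0,"wz":0}]}}

```text
t: 21.42
eef_pos: [0.6788, 0.1031, 0.3096]
tool_rot: [-0.0, 0.756, 0.654, -0.0]
contact_force: [-0.6, 0.0, -0.5]
gripper_width: 0.305
grasp_force: 0.0
```

```bash
python3 ang.py
```

```text
1.1921177603657205
```

The lid stays at 1.192 with no force on the fingers, so it is propped. Withdrawing straight up.

Emit:
{"fn": "drive_tool", "kwargs": {"increments": [{"claw":0.026,"dx":0,"dy":0,"dz":-0.008,"wx":0,"wy":0,"wz":0},{"claw":0.026,"dx":0,"dy":0,"dz":-0.015,"wx":0,"wy":0,"wz":0},{"claw":0.026,"dx":0,"dy":0,"dz":-0.025,"wx":0,"wy":0,"wz":0},{"claw":0.026,"dx":0,"dy":0,"dz":-0.035,"wx":0,"wy":0,"wz":0},{"claw":0.026,"dx":0,"dy":0,"dz":-0.04,"wx":0,"wy":0,"wz":0},{"claw":0.026,"dx":0,"dy":0,"dz":0,"wx":0,"wy":0,"wz":0},{"claw":0.026,"dx":0,"dy":0,"dz":0,"wx":0,"wy":0,"wz":0}]}}

```text
t: 22.35
eef_pos: [0.6787, 0.1031, 0.4332]
tool_rot: [0.0, 0.756, 0.654, 0.0]
contact_force: [-0.8, -0.0, -0.8]
gripper_width: 0.306
grasp_force: 0.0
```

```bash
cat > sang.py <<'E'
from h import *
p,d,M=cam("scene");W=cloud("scene",d,M)
hx=np.array([.989,-.146]);hy=np.array([.146,.989]);hin=np.array([.704,.099])
X=(W[...,:2]-hin);fx=X@hx;fy=X@hy
b=(abs(fy)<.15)&(W[...,2]>.16)&(W[...,2]<.29)&(fx<.02)&(fx>-.12)
P=np.c_[fx[b],W[...,2][b]];r=cv2.fitLine(P.astype(np.float32),cv2.DIST_HUBER,0,.01,.01).ravel();print(len(P),"lid angle",np.arctan2(abs(r[1]),abs(r[0])),r)
E
python3 sang.py; python3 -c "
from h import *
o=get_obs();print(o['t'],o['eef_pos'],o['q'].round(2))"
```

```text
1378 lid angle 1.1922901 [ 0.36953297 -0.92921764 -0.05732352  0.22701715]
22.4 [0.6785554  0.10295418 0.43229019] [ 0.16  0.47 -0.64  1.24  0.28  1.52 -0.59]
```

Lid propped at 1.19. Now back to the tape.

Emit:
{"fn": "drive_tool", "kwargs": {"increments": [{"claw":0.075,"dx":-0.023,"dy":-0.0125,"dz":0,"wx":0,"wy":0,"wz":0},{"claw":0.075,"dx":-0.046,"dy":-0.025,"dz":0,"wx":0,"wy":0,"wz":0},{"claw":0.075,"dx":-0.046,"dy":-0.025,"dz":0,"wx":0,"wy":0,"wz":0},{"claw":0.075,"dx":-0.046,"dy":-0.025,"dz":0,"wx":0,"wy":0,"wz":0},{"claw":0.075,"dx":-0.046,"dy":-0.025,"dz":0,"wx":0,"wy":0,"wz":0},{"claw":0.075,"dx":-0.046,"dy":-0.025,"dz":0,"wx":0,"wy":0,"wz":0},{"claw":0.075,"dx":-0.046,"dy":-0.025,"dz":0,"wx":0,"wy":0,"wz":0},{"claw":0.075,"dx":-0.023,"dy":-0.012,"dz":0.03,"wx":0,"wy":0,"wz":0},{"claw":0.085,"dx":0,"dy":0,"dz":0.05,"wx":0,"wy":0,"wz":-9},{"claw":0.085,"dx":0,"dy":0,"dz":0.05,"wx":0,"wy":0,"wz":-9},{"claw":0.085,"dx":0,"dy":0,"dz":0.05,"wx":0,"wy":0,"wz":0},{"claw":0.085,"dx":0,"dy":0,"dz":0.05,"wx":0,"wy":0,"wz":0},{"claw":0.085,"dx":0,"dy":0,"dz":0.05,"wx":0,"wy":0,"wz":0},{"claw":0.085,"dx":0,"dy":0,"dz":0,"wx":0,"wy":0,"wz":0},{"claw":0.085,"dx":0,"dy":0,"dz":0,"wx":0,"wy":0,"wz":0}]}}

```text
t: 24.28
eef_pos: [0.4604, -0.1904, 0.1539]
tool_rot: [0.0, 0.645, 0.764, 0.0]
contact_force: [0.1, 0.4, 0.3]
gripper_width: 0.994
grasp_force: 0.0
```

Emit:
{"fn": "drive_tool", "kwargs": {"increments": [{"claw":0.085,"dx":0,"dy":-0.001,"dz":0.04,"wx":0,"wy":0,"wz":0},{"claw":0.085,"dx":0,"dy":0,"dz":0.04,"wx":0,"wy":0,"wz":0},{"claw":0.085,"dx":0,"dy":0,"dz":0.026,"wx":0,"wy":0,"wz":0},{"claw":0.085,"dx":0,"dy":0,"dz":0,"wx":0,"wy":0,"wz":0},{"claw":0.06,"dx":0,"dy":0,"dz":0,"wx":0,"wy":0,"wz":0},{"claw":0.045,"dx":0,"dy":0,"dz":0,"wx":0,"wy":0,"wz":0},{"claw":0.03,"dx":0,"dy":0,"dz":0,"wx":0,"wy":0,"wz":0},{"claw":0.015,"dx":0,"dy":0,"dz":0,"wx":0,"wy":0,"wz":0},{"claw":0.015,"dx":0,"dy":0,"dz":0,"wx":0,"wy":0,"wz":0},{"claw":0.015,"dx":0,"dy":0,"dz":0,"wx":0,"wy":0,"wz":0},{"claw":0.015,"dx":0,"dy":0,"dz":0,"wx":0,"wy":0,"wz":0}], "newtons": 40}}

```text
t: 25.65
eef_pos: [0.4594, -0.1908, 0.0478]
tool_rot: [0.001, 0.645, 0.764, 0.0]
contact_force: [-0.7, 0.1, 7.4]
gripper_width: 0.344
grasp_force: 39.1
```

Emit:
{"fn": "drive_tool", "kwargs": {"increments": [{"claw":0.015,"dx":0,"dy":0,"dz":-0.02,"wx":0,"wy":0,"wz":0},{"claw":0.015,"dx":0,"dy":0,"dz":-0.05,"wx":0,"wy":0,"wz":0},{"claw":0.015,"dx":0,"dy":0,"dz":-0.05,"wx":0,"wy":0,"wz":0},{"claw":0.015,"dx":0,"dy":0,"dz":-0.05,"wx":0,"wy":0,"wz":0},{"claw":0.015,"dx":0,"dy":0,"dz":-0.05,"wx":0,"wy":0,"wz":0},{"claw":0.015,"dx":0,"dy":0,"dz":-0.032,"wx":0,"wy":0,"wz":0},{"claw":0.015,"dx":0.021,"dy":0.009,"dz":0,"wx":0,"wy":0,"wz":0},{"claw":0.015,"dx":0.0425,"dy":0.0182,"dz":0,"wx":0,"wy":0,"wz":0},{"claw":0.015,"dx":0.0425,"dy":0.0182,"dz":0,"wx":0,"wy":0,"wz":0},{"claw":0.015,"dx":0.0425,"dy":0.0182,"dz":0,"wx":0,"wy":0,"wz":0},{"claw":0.015,"dx":0.0425,"dy":0.0182,"dz":0,"wx":0,"wy":0,"wz":0},{"claw":0.015,"dx":0.0425,"dy":0.0182,"dz":0,"wx":0,"wy":0,"wz":0},{"claw":0.015,"dx":0.0425,"dy":0.0182,"dz":0,"wx":0,"wy":0,"wz":0},{"claw":0.015,"dx":0.021,"dy":0.009,"dz":0,"wx":0,"wy":0,"wz":0},{"claw":0.015,"dx":0,"dy":0,"dz":0,"wx":0,"wy":0,"wz":0}]}}

```text
t: 27.52
eef_pos: [0.5333, 0.1258, 0.2984]
tool_rot: [-0.001, 0.643, 0.766, 0.0]
contact_force: [0.0, -1.0, -1.8]
gripper_width: 0.348
grasp_force: 40.3
```

Emit:
{"fn": "drive_tool", "kwargs": {"increments": [{"claw":0.015,"dx":0,"dy":0,"dz":0,"wx":0,"wy":0,"wz":-9},{"claw":0.015,"dx":0,"dy":0,"dz":0,"wx":0,"wy":0,"wz":-9},{"claw":0.015,"dx":0,"dy":0,"dz":0,"wx":0,"wy":0,"wz":-9},{"claw":0.015,"dx":0,"dy":0,"dz":0,"wx":0,"wy":0,"wz":-9},{"claw":0.015,"dx":0,"dy":0,"dz":0,"wx":0,"wy":0,"wz":-9},{"claw":0.015,"dx":0,"dy":0,"dz":0,"wx":0,"wy":0,"wz":-9},{"claw":0.015,"dx":0,"dy":0,"dz":0,"wx":0,"wy":0,"wz":-9},{"claw":0.015,"dx":0,"dy":0,"dz":0,"wx":0,"wy":0,"wz":-9},{"claw":0.015,"dx":0,"dy":0,"dz":0,"wx":0,"wy":0,"wz":0},{"claw":0.015,"dx":0,"dy":0,"dz":0,"wx":0,"wy":0,"wz":0}]}}

```text
t: 28.78
eef_pos: [0.5339, 0.1227, 0.2985]
tool_rot: [-0.0, 0.074, 0.997, -0.0]
contact_force: [-0.8, -0.2, -2.0]
gripper_width: 0.351
grasp_force: 40.4
```

Run:
```python
from h import *
p,d,M=cam("wrist");W=cloud("wrist",d,M);np.savez("w6.npz",p=p,d=d,M=M);cv2.imwrite("pics/w6.png",p[:,:,::-1]);print(pose().round(3));print(get_obs()["q"].round(2))
hx=np.array([.989,-.146]);hy=np.array([.146,.989]);c=np.array([.585,.1166])
X=W[...,:2]-c;fx=X@hx;fy=X@hy;z=W[...,2]
for lo,hi in [(-.09,-.07),(-.07,-.03)]:
    b=(fx>lo)&(fx<hi)&(abs(fy)<.17)
    for y0 in np.arange(-.17,.17,.005):
        q=b&(fy>=y0)&(fy<y0+.005)
        if q.sum()>5: print(round(y0*1000),round(np.median(z[q])*1000),end=" | ")
    print()
b=(z>.058)&(z<.075)&(abs(fx)<.1)&(abs(fy)<.09)
for s in(-1,1):
    q=b&(fy*s>.02); print("divider",s,q.sum(),np.median(fy[q]),np.percentile(fy[q],[5,95]))
```

```text
[[-0.989  0.148 -0.     0.534]
 [ 0.148  0.989 -0.001  0.123]
 [ 0.    -0.001 -1.     0.299]
 [ 0.     0.     0.     1.   ]]
[ 0.46  0.39 -1.01  1.76  0.36  1.19  0.76]
-170 90 | -165 90 | -160 90 | -155 56 | -150 12 | -145 12 | -140 12 | -135 12 | -130 12 | -125 12 | -120 12 | -115 12 | -110 12 | -105 12 | -100 12 | -95 12 | -90 12 | -85 12 | -80 12 | -75 12 | -70 12 | -65 12 | -60 67 | -55 67 | -50 31 | -45 12 | -40 12 | -35 12 | -30 12 | -25 361 | -20 356 | -15 310 | -10 304 | -5 304 | 0 304 | 5 308 | 10 310 | 15 366 | 20 13 | 25 12 | 30 12 | 35 12 | 40 12 | 45 37 | 50 67 | 60 12 | 65 12 | 70 12 | 75 12 | 80 12 | 85 12 | 90 12 | 95 12 | 100 12 | 105 12 | 110 12 | 115 12 | 120 12 | 125 12 | 130 12 | 135 12 | 140 12 | 145 12 | 150 60 | 155 90 | 160 90 | 
-170 90 | -165 90 | -160 90 | -155 55 | -150 12 | -145 12 | -140 12 | -135 12 | -130 12 | -125 12 | -120 12 | -115 12 | -110 12 | -105 12 | -100 12 | -95 12 | -90 13 | -85 12 | -80 12 | -75 12 | -70 13 | -65 40 | -60 351 | -55 349 | -50 347 | -45 335 | -40 330 | -35 326 | -30 320 | -25 344 | -20 342 | -15 317 | -10 316 | -5 316 | 0 316 | 5 316 | 10 341 | 15 346 | 20 326 | 25 320 | 30 329 | 35 332 | 40 345 | 45 348 | 50 348 | 55 350 | 60 12 | 65 13 | 70 44 | 75 52 | 80 52 | 85 52 | 90 52 | 95 52 | 100 52 | 105 52 | 110 52 | 115 52 | 120 52 | 125 52 | 130 52 | 135 51 | 140 43 | 145 12 | 150 65 | 155 90 | 160 90 | 
divider -1 2354 -0.06832262812105958 [-0.08775356 -0.04957211]
divider 1 1875 0.07830233688863329 [0.04843156 0.08868242]
```

View pics/w6.png

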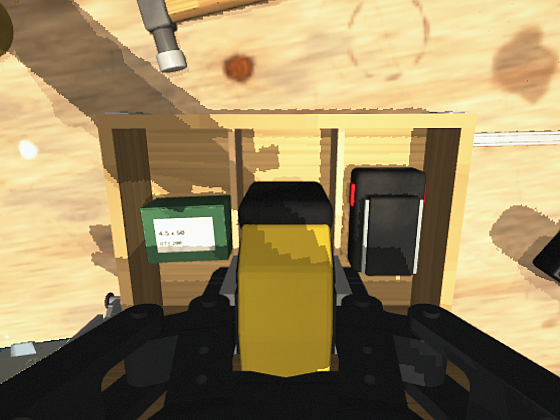

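The view shows the held tape centred over the empty middle bay (dividers at columns 235 and 340), with the carton at left and the battery at right, clear. Lowering.

Emit:
{"fn": "drive_tool", "kwargs": {"increments": [{"claw":0.015,"dx":0.004,"dy":0,"dz":0.02,"wx":0,"wy":0,"wz":0},{"claw":0.015,"dx":0.004,"dy":0,"dz":0.035,"wx":0,"wy":0,"wz":0},{"claw":0.015,"dx":0,"dy":0,"dz":0.035,"wx":0,"wy":0,"wz":0},{"claw":0.015,"dx":0,"dy":0,"dz":0.035,"wx":0,"wy":0,"wz":0},{"claw":0.015,"dx":0,"dy":0,"dz":0.035,"wx":0,"wy":0,"wz":0},{"claw":0.015,"dx":0,"dy":0,"dz":0.01,"wx":0,"wy":0,"wz":0},{"claw":0.015,"dx":0,"dy":0,"dz":0,"wx":0,"wy":0,"wz":0},{"claw":0.015,"dx":0,"dy":0,"dz":0,"wx":0,"wy":0,"wz":0}]}}

```text
t: 29.82
eef_pos: [0.5271, 0.1253, 0.1302]
tool_rot: [0.001, 0.073, 0.997, 0.0]
contact_force: [0.2, 0.9, -3.3]
gripper_width: 0.344
grasp_force: 40.3
```

```bash
python3 - <<'E'
from h import *
o=get_obs();print(o["q"].round(2),o["joint_torque"].round(1),o["contact_force"].round(1),o["torque"].round(2))
p,d,M=cam("scene");cv2.imwrite("pics/s7.png",cv2.resize(p[60:285,170:410,::-1],None,fx=2.6,fy=2.6))
E
python3 sang.py
```

```text
[ 0.33  0.58 -0.88  1.94  0.57  0.89  0.58] [ -0.  -49.1 -11.6 -21.1   0.    0.   -0. ] [ 0.2  0.9 -3.3] [ 0.07 -0.02 -0.03]
1343 lid angle 1.192321 [ 0.36950418 -0.9292291  -0.05668498  0.22545716]
```

View pics/s7.png

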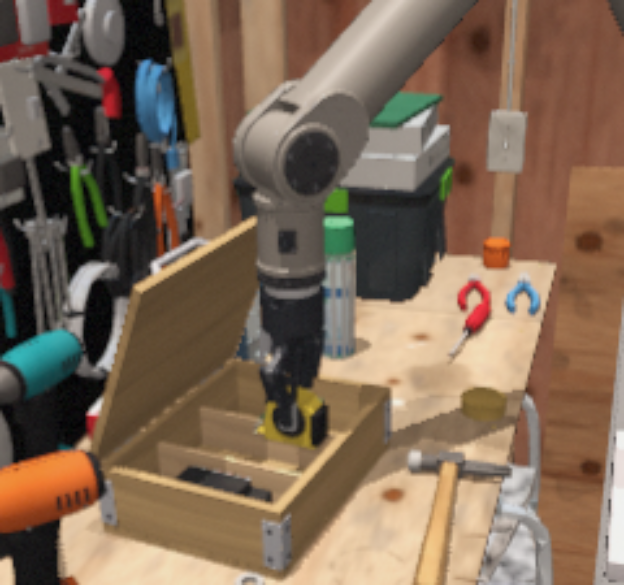

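The view shows the tape entering the middle bay, with the arm's wrist well clear of the lid edge, which is still at 1.192.

Emit:
{"fn": "drive_tool", "kwargs": {"increments": [{"claw":0.015,"dx":0,"dy":0,"dz":0.02,"wx":0,"wy":0,"wz":0},{"claw":0.015,"dx":0,"dy":0,"dz":0.025,"wx":0,"wy":0,"wz":0},{"claw":0.015,"dx":0,"dy":0,"dz":0.012,"wx":0,"wy":0,"wz":0},{"claw":0.015,"dx":0,"dy":0,"dz":0.006,"wx":0,"wy":0,"wz":0},{"claw":0.015,"dx":0,"dy":0,"dz":0.003,"wx":0,"wy":0,"wz":0},{"claw":0.015,"dx":0,"dy":0,"dz":0,"wx":0,"wy":0,"wz":0},{"claw":0.015,"dx":0,"dy":0,"dz":0,"wx":0,"wy":0,"wz":0}]}}

```text
t: 30.8
eef_pos: [0.5265, 0.1249, 0.0632]
tool_rot: [0.0, 0.072, 0.997, 0.0]
contact_force: [0.3, 0.1, -3.1]
gripper_width: 0.347
grasp_force: 40.3
```

Emit:
{"fn": "drive_tool", "kwargs": {"increments": [{"claw":0.015,"dx":0,"dy":0,"dz":0.002,"wx":0,"wy":0,"wz":0},{"claw":0.015,"dx":0,"dy":0,"dz":0.001,"wx":0,"wy":0,"wz":0},{"claw":0.015,"dx":0,"dy":0,"dz":0.001,"wx":0,"wy":0,"wz":0},{"claw":0.015,"dx":0,"dy":0,"dz":0,"wx":0,"wy":0,"wz":0},{"claw":0.015,"dx":0,"dy":0,"dz":0,"wx":0,"wy":0,"wz":0}]}}

```text
t: 31.42
eef_pos: [0.5262, 0.1248, 0.0598]
tool_rot: [0.0, 0.072, 0.997, -0.001]
contact_force: [-3.6, -3.3, 9.9]
gripper_width: 0.342
grasp_force: 42.0
```

Landed. Opening modestly and rising.

Emit:
{"fn": "drive_tool", "kwargs": {"increments": [{"claw":0.03,"dx":0,"dy":0,"dz":0,"wx":0,"wy":0,"wz":0},{"claw":0.038,"dx":0,"dy":0,"dz":0,"wx":0,"wy":0,"wz":0},{"claw":0.046,"dx":0,"dy":0,"dz":0,"wx":0,"wy":0,"wz":0},{"claw":0.05,"dx":0,"dy":0,"dz":0,"wx":0,"wy":0,"wz":0},{"claw":0.05,"dx":0,"dy":0,"dz":0,"wx":0,"wy":0,"wz":0},{"claw":0.05,"dx":0,"dy":0,"dz":-0.01,"wx":0,"wy":0,"wz":0},{"claw":0.05,"dx":0,"dy":0,"dz":-0.03,"wx":0,"wy":0,"wz":0},{"claw":0.05,"dx":0,"dy":0,"dz":-0.04,"wx":0,"wy":0,"wz":0},{"claw":0.05,"dx":0,"dy":0,"dz":-0.04,"wx":0,"wy":0,"wz":0},{"claw":0.05,"dx":0,"dy":0,"dz":-0.04,"wx":0,"wy":0,"wz":0},{"claw":0.05,"dx":0.02,"dy":0,"dz":-0.04,"wx":0,"wy":0,"wz":0},{"claw":0.05,"dx":0.02,"dy":0,"dz":-0.04,"wx":0,"wy":0,"wz":0},{"claw":0.05,"dx":0,"dy":0,"dz":0,"wx":0,"wy":0,"wz":0},{"claw":0.05,"dx":0,"dy":0,"dz":0,"wx":0,"wy":0,"wz":0}]}}

```text
t: 33.17
eef_pos: [0.4865, 0.1301, 0.2985]
tool_rot: [0.0, 0.073, 0.997, -0.0]
contact_force: [-0.4, -0.4, 0.2]
gripper_width: 0.586
grasp_force: 0.0
```

```bash
python3 - <<'E'
from h import *
p,d,M=cam("wrist");W=cloud("wrist",d,M);cv2.imwrite("pics/w8.png",p[:,:,::-1]);print(pose()[:3,3].round(3))
hx=np.array([.989,-.146]);hy=np.array([.146,.989]);X=W[...,:2]-[.585,.1166];fx=X@hx;fy=X@hy;z=W[...,2]
b=(abs(fy)<.042)&(abs(fx)<.1)&(z>.025)&(z<.1);P=np.c_[fx[b],fy[b]];print(rect(P),z[b].max())
E
python3 sang.py
```

```text
[0.486 0.13  0.298]
((-55.03706359863281, 0.89898681640625), (89.4278564453125, 33.86468505859375), 0.07302962988615036) 0.07913355532991379
1392 lid angle 1.1925668 [ 0.36927575 -0.92931986 -0.05727531  0.22687116]
```

```bash
python3 -c "
from station import *
print(hand_in())"
```

```text
the job is handed in; nothing more can be done
None
```

The job is handed in at about 33 s of the allowed 67 s: the lid is propped open at about 1.19 rad, held without the gripper, and the tape measure stands upright on the floor of the empty middle bay.

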